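# Shake the beads out over the sorting tray

### The job

Pick up the white bead shaker from its cork mat and, holding it over the wooden tray, shake all nine blue beads out evenly: every one of the three compartments must get at least two beads, and none may end up perched on a divider, piled up in a heap or off the tray. Keep the mouth low, within about a hand's width of the tray, so the ceramic does not chip. Then set the empty shaker back flat on its mat, wholly on the cork, and leave the other things on the bench where they are.

Things in the scene. Friction and masses are not known exactly. Their poses are not given: they have to be found in the camera images.
- shaker: white plastic box, orange side patches, clear roof, 106 mm long (x), 46 wide (y), 36 high, walls 3 mm, 120 g empty. Open at its -x end (mouth; last 24 mm unroofed). Origin: centre of underside, z up. Grip it across y. Starts level on the mat, mouth roughly away from the robot, with nine beads inside; they stay put near level, slide out when tipped mouth-down 25 to 40 degrees
- shaker_mouth (a point): middle of the shaker's mouth, at the edge of the inner floor (53 mm from the shaker's origin along its -x, 3 mm above its underside)
- tray: wooden sorting tray fixed to the bench, 146 mm (x) by 236 mm (y), 28 mm high; walls and floor 8 mm thick. Two dividers as high as the walls make three open compartments side by side along y, each 130 mm (x) by about 68 mm (y), 20 mm deep. Origin: centre of its underside, z up. On the robot's left or right
- lane0 (a point): centre of the floor of the tray's -y compartment (8 mm above the bench); axes as the tray
- lane1 (a point): centre of the floor of the tray's middle compartment (8 mm above the bench); axes as the tray
- lane2 (a point): centre of the floor of the tray's +y compartment (8 mm above the bench); axes as the tray
- mat: cork mat fixed to the bench, 170 mm (its x) by 110 mm (y), 3 mm thick; origin: centre of its underside. On the other side from the tray
- bead0: blue glazed ceramic cube bead, 16 mm, 11 g; origin at its centre; starts inside the shaker
- bead1: blue glazed ceramic cube bead, 16 mm, 11 g; origin at its centre; starts inside the shaker
- bead2: blue glazed ceramic cube bead, 16 mm, 11 g; origin at its centre; starts inside the shaker
- bead3: blue glazed ceramic cube bead, 16 mm, 11 g; origin at its centre; starts inside the shaker
- bead4: blue glazed ceramic cube bead, 16 mm, 11 g; origin at its centre; starts inside the shaker
- bead5: blue glazed ceramic cube bead, 16 mm, 11 g; origin at its centre; starts inside the shaker
- bead6: blue glazed ceramic cube bead, 16 mm, 11 g; origin at its centre; starts inside the shaker
- bead7: blue glazed ceramic cube bead, 16 mm, 11 g; origin at its centre; starts inside the shaker
- bead8: blue glazed ceramic cube bead, 16 mm, 11 g; origin at its centre; starts inside the shaker
- dish: bystander: round glass dish, 90 mm across, 30 mm high; origin: centre of its underside
- ring_cone: bystander: white ceramic ring cone, 60 mm across the foot, 80 mm high; origin: centre of its underside
- crimper: bystander: stainless crimping pliers with red handles lying on the bench between tray and mat, about 165 mm long (its x, jaws to +x), 45 mm wide, 14 mm high; origin on the bench near its middle
Not all that is in view belongs to the job. Of the things that look like the shaker, take the one that is farthest to the robot's left at the start.

How it is judged:
By the outcome, as a careful person would: the job done as asked, in the order asked, and still so for the second after the job is handed in, with the robot touching nothing.
It also fails if it takes over 67 s, if anything falls off the work surface, if the arm or the gripper's body presses on something with over 40 N, if the wrist force passes 120 N, or if a joint passes its speed limit or range.

### The arm

A 6-joint arm with a two-finger parallel gripper is mounted at the origin on the work surface. World frame = base frame: x ahead of the robot, y to its left, z up, the work surface at z = 0. Lengths are in m, angles in degrees, forces in N, time in s.
With the tool pointing down it reaches from about 0.35 to 0.775 m from the base axis. Payload 7.3 kg.
Tool frame: the origin (TCP) lies midway between the tips of the shut fingers; the grasp point (between the pads) lies 19 mm behind it; z points along the fingers, y is the line along which they close (so a half turn about z gives the same grasp; the last joint's range is limited). The gripper opens to 92 mm and grips with 3 to 60 N. Pads are 19 mm wide; open, the fingers measure 130 mm over their backs; the gripper's body (75 mm by 190 mm) begins 47 mm behind the grasp point.
Start: joints at [63.77, 19.595, 87.324, -0, 73.075, -8.365], TCP at [0.161, 0.5, 0.227] pointing down, gripper open.
Joint ranges: [-145.02, 145.02], [-44.19, 115.74], [2.07, 154.8], [-57.11, 237.11], [16.16, 152.29], [-177.93, 177.93]. Speed limits (degrees/s): [147.25, 147.25, 180, 180, 180, 180].

### API

Orientations are given as [roll, pitch, yaw] about the fixed x, y, z axes, in that order (R = Rz(yaw) Ry(pitch) Rx(roll)).
In Python, from cell import bot, optics, sign_off, finder gives the robot as it stands.
- The arm moves only by the shell command python3 -m pendant 'ROWS' [OPENING] [FORCE]. ROWS is JSON, a list of rows, each a list of 6 numbers: the shift along the world's x, y, z in units of 20 cm (1.0 is 20 cm), then the turn, a rotation vector about the world's x, y, z in units of pi rad (1.0 is pi rad). A call has exactly 8 rows; each row shifts and turns the commanded pose from where the row before left it; what a row does not reach is not made up. A row lasts 1/8 s, in which the tool goes at most 62.5 mm and 10.7 degrees, less where a joint would pass 70% of its speed; a pose out of reach is approached as far as the arm can. A call with a number of a shift or a turn outside -1 to 1 is refused whole. A call with a gripper value outside its range is refused whole. OPENING is the opening, from 0 (shut) to 1 (fully open), set as the call begins (- or left out, the last holds). The fingers move at their own pace and stop on an object; FORCE is the grip in N (left out, the last holds). Time passes only in rows, so rows that do not move let the fingers close, or fill a call up. It gives the time, the measured TCP pose, the force, the opening and the grip force at its end, in the units of the state.
- bot.observe(): the state, without advancing time (a new reading comes with each control period).
- optics.camera(name): name is "scene" or "side" or "wrist"; returns a dict with "img" (480x640x3 uint8, red, green, blue), "K" (3x3 intrinsics, pixels), "world_to_cam" (4x4, takes a point from world to camera coordinates); the wrist camera has in their place "T_tool_cam" (4x4, takes a point from camera to tool coordinates, whose origin is the TCP and whose axes are the flange's). Camera axes: x right, y down, z forward; pixel columns grow to the right and rows downward; lengths in m; the calibration is good to about 2 mm. A picture is of the moment at which its call begins: read the wrist's pose just before it. There is no depth.
- sign_off(): hands the job in; it is judged then, once.
Trained networks look in a picture, given as the dict that the camera call returned (one of the last four; its "shot" number tells which), for a name from the list of things; names that differ only in an ending like _2 or _b are one class to them, and where a whole thing is asked for, a point or a joint stands for the part that bears it (a point fixed in the world has none). Each returns a list of dicts, best first, with "p" (0 to 1); they miss things now and then, are a little off and sometimes report something else, mostly with a low value. They report only what shows in the picture. A call takes as long as a camera call. They do not tell look-alikes from the thing itself.
- finder.find_in(picture, target): "at" ([row, column] in pixels, amid what is visible of it).
- finder.cut_out(picture, target): "region" (480x640 bool, what is visible of it) and "at" ([row, column] in pixels, amid what is visible of it).
- finder.mark_of(picture, target): "at" ([row, column] in pixels: a listed point, or the origin of a listed thing).
The state is a dict: "time_s": time; "joint_positions": joint angles; "qd": joint speeds; "joint_torque": joint torques, N m; "position": TCP position; "tool_rot": TCP orientation; "force": force on the tool from outside, world axes, zero at the start; "torque": the same for the moment, N m; "grip_width": finger opening in m; "gripper_force": force on a finger pad.
Only numpy, scipy, OpenCV 4.12 (cv2) and the standard library are available. Lean on these libraries where they do the work, as an engineer would, in place of code of your own. Each camera call takes 0.05 s, during which the arm holds its last target. There are 200 camera calls.

## Working session

There is one attempt and no reset: what is moved stays moved. The work goes in short steps, Python scripts to look and compute and a shell command to move; the robot and the scene stay as the last step left them, time stands still between calls to the robot, and variables do not carry over. Pictures are saved under pics/ and viewed, at most 10 in all, crops included, and the job is handed in when it is done.

```bash
ls; mkdir -p pics
cat > h.py <<'E'
import numpy as np, cv2
from cell import bot, optics, sign_off, finder
from scipy.spatial.transform import Rotation as R
def P(c):
    if 'world_to_cam' in c: return c['K']@c['world_to_cam'][:3]
    return c['K']@np.linalg.inv(c['T_wc'])[:3]
def shot(n):
    s=bot.observe()
    c=optics.camera(n)
    if n=='wrist':
        T=np.eye(4);T[:3,:3]=R.from_euler('xyz',s['tool_rot'],degrees=True).as_matrix();T[:3,3]=s['position'];c['T_wc']=T@np.array(c['T_tool_cam'])
    return c
def on_plane(c,at,z):
    M=P(c);H=M[:,[0,1,3]].copy();H[:,2]+=M[:,2]*z
    p=np.linalg.solve(H,[at[1],at[0],1]);return p[:2]/p[2]
def tri(obs):
    A=[]
    for c,at in obs:
        M=P(c);A+=[at[1]*M[2]-M[0],at[0]*M[2]-M[1]]
    v=np.linalg.svd(np.array(A))[2][-1];return v[:3]/v[3]
def proj(c,p):
    q=P(c)@np.append(p,1);return q[:2]/q[2]
def save(c,n,box=None,k=1):
    im=c['img'][:,:,::-1]
    if box: im=im[box[0]:box[1],box[2]:box[3]]
    cv2.imwrite('pics/'+n,cv2.resize(im,None,fx=k,fy=k,interpolation=cv2.INTER_CUBIC))
E
python3 - <<'E'
from h import *
s=bot.observe();print(s['time_s'],s['position'],s['tool_rot'],s['grip_width'])
a=shot('scene');b=shot('side')
save(a,'scene.png');save(b,'side.png')
np.set_printoptions(precision=3,suppress=True)
for n in ['shaker','shaker_mouth','tray','lane0','lane1','lane2','mat','dish','ring_cone','crimper']:
  for c,l in((a,'scene'),(b,'side')):
    for d in finder.mark_of(c,n)[:4]:
      print(n,l,round(d['p'],2),np.round(d['at']),on_plane(c,d['at'],{'shaker':.003,'shaker_mouth':.006,'lane0':.008,'lane1':.008,'lane2':.008}.get(n,0)))
E
```

```text
pics
0.0 [0.16086355 0.49930096 0.22604321] [-1.79910527e+02 -1.20832216e-02  1.62133814e+02] 0.09178049067237949
shaker scene 0.81 [309. 445.] [0.558 0.209]
shaker scene 0.81 [211. 438.] [0.368 0.104]
shaker scene 0.57 [293. 278.] [ 0.686 -0.025]
shaker side 0.93 [311. 425.] [0.359 0.097]
shaker side 0.79 [327. 289.] [0.561 0.204]
shaker side 0.63 [226. 278.] [ 0.676 -0.03 ]
shaker_mouth scene 0.96 [290. 466.] [0.505 0.221]
shaker_mouth scene 0.71 [312. 299.] [0.697 0.026]
shaker_mouth scene 0.69 [226. 426.] [0.418 0.103]
shaker_mouth side 0.98 [308. 384.] [0.424 0.116]
shaker_mouth side 0.73 [340. 323.] [0.501 0.213]
shaker_mouth side 0.65 [236. 255.] [0.706 0.016]
tray scene 0.89 [197. 261.] [ 0.53  -0.187]
tray scene 0.62 [228. 352.] [ 0.495 -0.004]
tray scene 0.25 [286. 468.] [0.491 0.22 ]
tray side 0.83 [196. 370.] [ 0.53  -0.188]
tray side 0.53 [212. 358.] [ 0.539 -0.129]
lane0 scene 0.89 [174. 231.] [ 0.519 -0.269]
lane0 scene 0.86 [190. 258.] [ 0.525 -0.198]
lane0 scene 0.8 [210. 288.] [ 0.533 -0.12 ]
lane0 side 0.89 [173. 381.] [ 0.526 -0.272]
lane0 side 0.61 [193. 370.] [ 
[... 286 characters left out ...]
 scene 0.86 [190. 258.] [ 0.525 -0.198]
lane2 scene 0.8 [210. 288.] [ 0.533 -0.12 ]
lane2 side 0.89 [173. 381.] [ 0.526 -0.272]
lane2 side 0.61 [193. 370.] [ 0.529 -0.188]
mat side 0.83 [339. 285.] [0.56  0.225]
mat side 0.69 [329. 310.] [0.528 0.194]
dish scene 0.93 [262. 143.] [ 0.766 -0.25 ]
dish side 0.56 [162. 276.] [ 0.771 -0.246]
dish side 0.22 [340. 321.] [0.505 0.208]
ring_cone scene 0.8 [366. 319.] [0.752 0.102]
ring_cone scene 0.35 [210. 288.] [ 0.527 -0.125]
ring_cone side 0.6 [266. 207.] [0.757 0.115]
ring_cone side 0.46 [327. 310.] [0.53 0.19]
crimper scene 0.86 [229. 353.] [ 0.496 -0.003]
crimper scene 0.28 [172. 231.] [ 0.51 -0.28]
crimper side 0.7 [254. 364.] [ 0.494 -0.007]
```

View pics/scene.png

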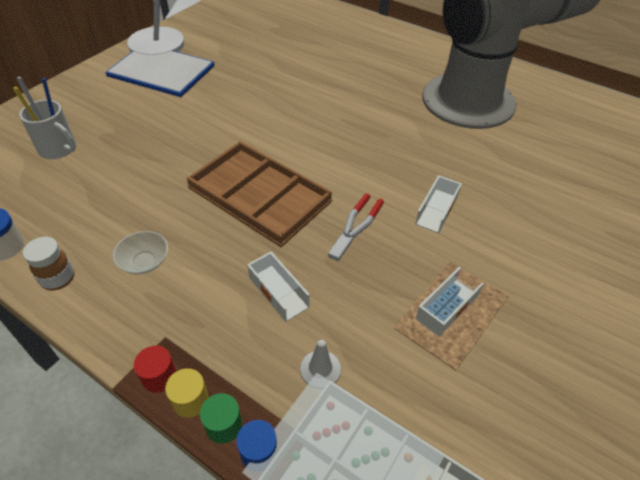

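View pics/side.png

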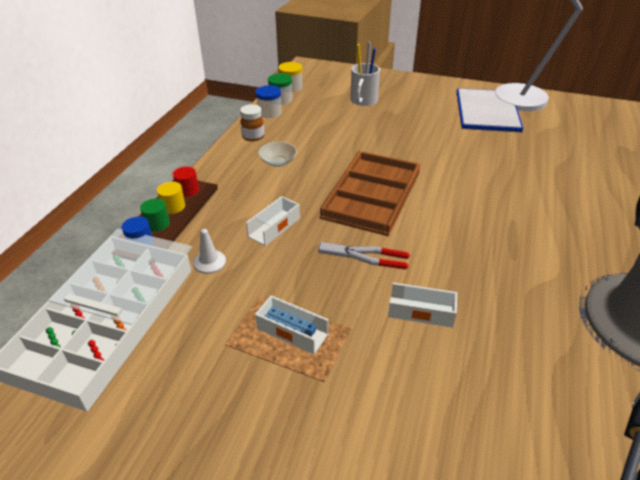

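The candidates (scene row,col) are A (309,445) on the mat with beads, y≈0.21; B (211,438), y≈0.10; and C (293,278), y≈-0.03. A is farthest to the robot's left, sits on the cork and holds the beads. I'll confirm it in an enlarged crop.

Run:
```python
from h import *
a=shot('scene');b=shot('side')
f=lambda i:cv2.resize(i[:,:,::-1],None,fx=3.2,fy=3.2,interpolation=cv2.INTER_CUBIC)
cv2.imwrite('pics/crop.png',np.hstack([f(a['img'][250:370,390:515]),f(b['img'][285:405,220:345])]))
```

```text
(no output)
```

View pics/crop.png

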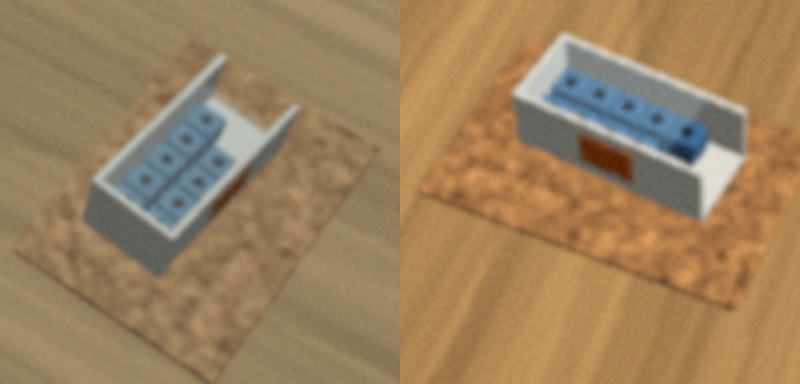

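The crop shows A: a white box with orange patches, two bead rows and an open end, on the cork. This is the target. The mouth end points towards the robot (scene ~(290,466), side ~(340,323)), which contradicts the text, so I go by the picture. Next I'll move above it and refine with the wrist camera.

```bash
python3 -m pendant '[[0.24,-0.18,0,0,0,0.005],[0.24,-0.18,0,0,0,0.005],[0.24,-0.18,0,0,0,0.005],[0.24,-0.18,0,0,0,0.005],[0.24,-0.18,0,0,0,0.005],[0.24,-0.18,0,0,0,0.005],[0.24,-0.18,0,0,0,0.005],[0.24,-0.18,0,0,0,0.005]]' 1
cat > m.py <<'E'
from h import *
np.set_printoptions(precision=3,suppress=True)
a=shot('scene');b=shot('side');w=shot('wrist')
print(w['T_tool_cam'])
save(w,'wrist1.png')
for n in ['shaker','shaker_mouth','mat']:
  for d in finder.mark_of(w,n)[:2]:
    print(n,'wrist',round(d['p'],2),np.round(d['at']),on_plane(w,d['at'],{'shaker':.003,'shaker_mouth':.006}.get(n,0)))
    g=on_plane(w,d['at'],.003)
    for c in (a,b):
      e=[q for q in finder.mark_of(c,n) if np.linalg.norm(on_plane(c,q['at'],.003)-g)<.04]
      if e: print('  tri',tri([(w,d['at']),(c,e[0]['at'])]))
  if n!='shaker_mouth':
    for d in finder.cut_out(w,n)[:2]:
      m=d['region'].astype(np.uint8); r=cv2.minAreaRect(cv2.findNonZero(m))
      bx=cv2.boxPoints(r); print(n,'box',round(d['p'],2),[on_plane(w,q[::-1],.039 if n=='shaker' else .003) for q in bx])
E
python3 m.py
```

```text
time_s: 2.2
position: [0.5465, 0.2103, 0.2268]
tool_rot: [180.0, 0.0, 169.4]
force: [0.1, 0.6, -0.1]
grip_width: 0.0921
gripper_force: 0.0
[[-0.001 -0.966 -0.257  0.069]
 [ 1.    -0.001 -0.    -0.001]
 [-0.    -0.257  0.966 -0.158]
 [ 0.     0.     0.     1.   ]]
shaker wrist 0.95 [210. 327.] [0.553 0.209]
  tri [0.552 0.21  0.006]
  tri [0.558 0.21  0.002]
shaker wrist 0.8 [ 16. 156.] [0.367 0.102]
  tri [0.368 0.104 0.005]
  tri [ 0.361  0.097 -0.002]
shaker box 0.74 [array([0.36 , 0.077]), array([0.354, 0.129]), array([0.422, 0.137]), array([0.429, 0.082])]
shaker box 0.67 [array([0.495, 0.196]), array([0.503, 0.241]), array([0.609, 0.222]), array([0.6  , 0.174])]
shaker_mouth wrist 0.61 [ 76. 179.] [0.416 0.108]
  tri [0.415 0.105 0.003]
  tri [0.419 0.11  0.006]
shaker_mouth wrist 0.57 [150. 328.] [0.5   0.221]
  tri [0.5   0.221 0.001]
  tri [0.499 0.22  0.017]
mat box 0.79 [array([0.465, 0.172]), array([0.474, 0.281]), array([0.644, 0.275]), array([0.635, 0.153])]
mat box 0.25 [array([ 0.461, -0.073]), array([ 0.468, -0.039]), array([ 0.57 , -0.078]), array([ 0.563, -0.115])]
```

View pics/wrist1.png

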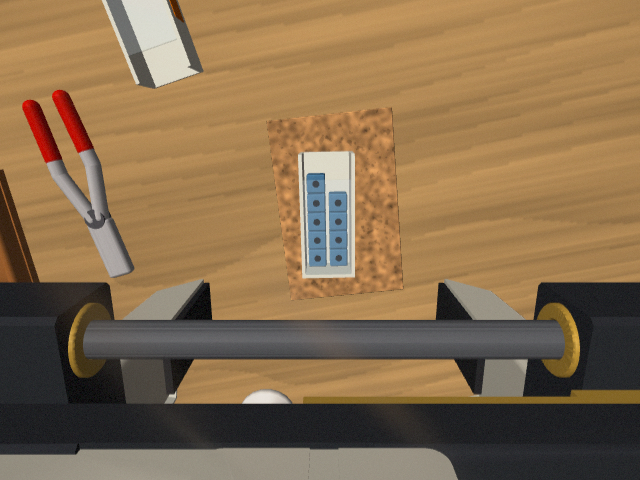

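The wrist view shows the shaker at (215,328), aligned with the fingers, with 9 beads (5+4) and its mouth at image top, towards the robot. The mat corners are about (122,268), (108,391), (289,403) and (299,292). Descending to grasp.

```bash
python3 -m pendant '[[0.004,-0.001,-0.16,0,0,0],[0.004,-0.001,-0.16,0,0,0],[0.004,-0.001,-0.16,0,0,0],[0.004,-0.001,-0.16,0,0,0],[0.004,-0.001,-0.16,0,0,0],[0.004,-0.001,-0.14,0,0,0.001],[0.004,-0.001,-0.1,0,0,0.001],[0.004,-0.001,-0.04,0,0,0.001]]' 1
python3 -m pendant '[[0,0,0,0,0,0],[0,0,0,0,0,0],[0,0,0,0,0,0],[0,0,0,0,0,0],[0,0,0,0,0,0],[0,0,0,0,0,0],[0,0,0,0,0,0],[0,0,0,0,0,0]]' 0 25
python3 - <<'E'
from h import *
w=shot('wrist');
np.set_printoptions(precision=3,suppress=True)
# mat corners from earlier wrist view, pose then
T=np.eye(4);T[:3,:3]=R.from_euler('xyz',[180,0,169.4],degrees=True).as_matrix();T[:3,3]=[.5465,.2103,.2268];w['T_wc']=T@np.array(w['T_tool_cam'])
q=np.array([on_plane(w,x,.003) for x in [(122,268),(108,391),(289,403),(299,292)]]);print('mat',q,q.mean(0))
print('shaker rim',[on_plane(w,x,.039) for x in [(153,300),(153,355),(277,355),(277,302)]])
a=shot('scene');b=shot('side')
for z in (.008,):
  for c in (a,b):
    for d in finder.mark_of(c,'lane1')[:3]: print(round(d['p'],2),on_plane(c,d['at'],z))
    for d in finder.cut_out(c,'tray')[:1]:
      pts=cv2.approxPolyDP(cv2.convexHull(cv2.findNonZero(d['region'].astype(np.uint8))),6,True)[:,0]
      print('tray',[list(p)+list(on_plane(c,p[::-1],.028).round(3)) for p in pts])
E
```

```text
time_s: 4.0
position: [0.5508, 0.2099, 0.0095]
tool_rot: [-180.0, -0.1, 169.9]
force: [-0.7, -0.6, 0.0]
grip_width: 0.0918
gripper_force: 0.0
time_s: 5.0
position: [0.5515, 0.2101, 0.011]
tool_rot: [180.0, 0.0, 169.9]
force: [-1.1, -0.5, 4.1]
grip_width: 0.0459
gripper_force: 25.0
mat [[0.464 0.176]
 [0.472 0.283]
 [0.641 0.271]
 [0.631 0.162]] [0.552 0.223]
shaker rim [array([0.494, 0.2  ]), array([0.502, 0.244]), array([0.607, 0.226]), array([0.598, 0.181])]
0.86 [ 0.525 -0.195]
0.75 [ 0.516 -0.275]
0.62 [ 0.527 -0.123]
tray [[np.int32(331), np.int32(202), np.float64(0.486), np.float64(-0.057)], [np.int32(280), np.int32(246), np.float64(0.622), np.float64(-0.069)], [np.int32(192), np.int32(191), np.float64(0.612), np.float64(-0.28)], [np.int32(187), np.int32(177), np.float64(0.589), np.float64(-0.314)], [np.int32(241), np.int32(141), np.float64(0.448), np.float64(-0.302)], [np.int32(328), np.int32(188), np.float64(0.459), np.float64(-0.082)]]
0.93 [ 0.526 -0.273]
0.67 [ 0.528 -0.184]
tray [[np.int32(419), np.int32(164), np.float64(0.449), np.float64(-0.303)], [np.int32(388), np.int32(235), np.float64(0.458), np.float64(-0.044)], [np.int32(321), np.int32(218), np.float64(0.593), np.float64(-0.051)], [np.int32(326), np.int32(196), np.float64(0.607), np.float64(-0.123)], [np.int32(359), np.int32(151), np.float64(0.59), np.float64(-0.313)]]
```

```bash
python3 -m pendant '[[0,0,0.03,0,0,0],[0,0,0.06,0,0,0],[0,0,0.1,0,0,0],[0,0,0.1,0,0,0],[0,-0.03,0.1,0,0,0],[0,-0.07,0.1,0,0,0.004],[0,-0.12,0.08,0,0,0.004],[0,-0.16,0.04,0,0,0.004]]' 0 25
python3 -m pendant '[[0.02,-0.2,0,0,0,0.004],[0.02,-0.22,0,0,0,0.004],[0.02,-0.22,0,0,0,0.004],[0.02,-0.22,0,0,0,0.004],[0.02,-0.2,0,0,0,0.004],[0.02,-0.14,0,0,0,0.002],[0.02,-0.08,0,0,0,0],[0.02,-0.03,0,0,0,0]]' 0 25
python3 - <<'E'
from h import *
np.set_printoptions(precision=3,suppress=True)
w=shot('wrist');save(w,'wrist2.png')
for n in('lane0','lane1','lane2','tray'):
  for d in finder.mark_of(w,n)[:3]: print(n,round(d['p'],2),np.round(d['at']),on_plane(w,d['at'],.008))
E
```

```text
time_s: 6.35
position: [0.5517, 0.1332, 0.1343]
tool_rot: [180.0, 0.1, 172.1]
force: [0.3, -0.6, -2.0]
grip_width: 0.0456
gripper_force: 25.0
time_s: 7.35
position: [0.5834, -0.1287, 0.133]
tool_rot: [180.0, -0.0, 175.9]
force: [0.1, 0.8, -2.7]
grip_width: 0.0455
gripper_force: 25.0
lane0 0.78 [156. 107.] [ 0.522 -0.269]
lane0 0.75 [158. 214.] [ 0.528 -0.198]
lane0 0.6 [154. 328.] [ 0.531 -0.122]
lane1 0.78 [156. 107.] [ 0.522 -0.269]
lane1 0.75 [158. 214.] [ 0.528 -0.198]
lane1 0.6 [154. 328.] [ 0.531 -0.122]
lane2 0.78 [156. 107.] [ 0.522 -0.269]
lane2 0.75 [158. 214.] [ 0.528 -0.198]
lane2 0.6 [154. 328.] [ 0.531 -0.122]
```

View pics/wrist2.png

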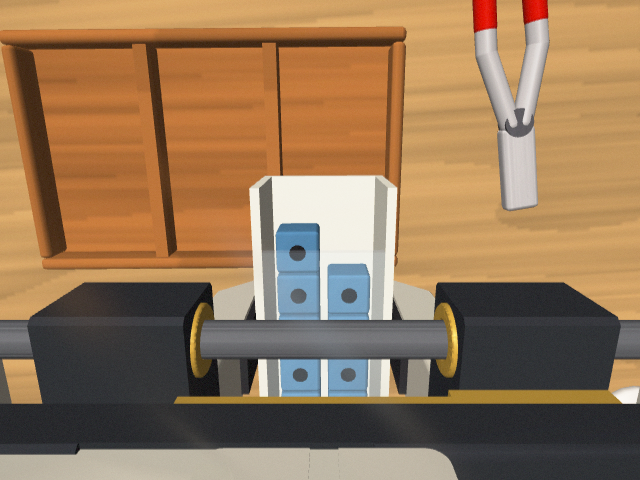

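The view shows the tray well, aligned with the shaker. The lane floors are near (155,107), (157,214) and (154,328), and the beads are still inside. Pre-tilting over lane2.

```bash
python3 -m pendant '[[0.015,0.004,-0.034,-0.001,-0.014,0],[0.015,0.004,-0.034,-0.001,-0.014,0],[0.015,0.004,-0.034,-0.001,-0.014,0],[0.015,0.004,-0.034,-0.001,-0.014,0],[0.015,0.004,-0.034,-0.001,-0.014,0],[0.015,0.004,-0.034,-0.001,-0.014,0],[0.015,0.004,-0.034,-0.001,-0.014,0],[0.015,0.002,-0.034,-0.001,-0.014,0]]' 0 25
cat > look.py <<'E'
from h import *
import sys
np.set_printoptions(precision=3,suppress=True)
s=bot.observe();T=R.from_euler('xyz',s['tool_rot'],degrees=True)
print('tilt',np.degrees(np.arccos(-T.as_matrix()[2,2])),'mouth',T.apply([.053,0,.005])+s['position'],'grip',s['grip_width'],s['gripper_force'])
w=shot('wrist')
# beads in the shaker, tool coords on bead-top plane (z=+5-16 mm)
for d in finder.cut_out(w,'bead0'):
  m=d['region']
  if d['p']<.3: continue
  K=w['K'];Tt=np.array(w['T_tool_cam']);r=Tt[:3,:3]@np.linalg.solve(K,[d['at'][1],d['at'][0],1]);o=Tt[:3,3]
  p=o+r*((-.011-o[2])/r[2]); g=on_plane(w,d['at'],.022)
  print(round(d['p'],2),np.round(d['at']),m.sum(),'tool xy mm',p[:2]*1e3,'world',g)
if len(sys.argv)>1: save(w,sys.argv[1])
E
python3 look.py
```

```text
time_s: 8.6
position: [0.6073, -0.1207, 0.0783]
tool_rot: [-180.0, 20.3, 176.1]
force: [-0.0, -0.2, -3.0]
grip_width: 0.0461
gripper_force: 25.0
tilt 20.268116133930807 mouth [ 0.559 -0.117  0.055] grip 0.046085276138276454 24.988942444324493
0.61 [235. 296.] 1155 tool xy mm [ 31.828 -10.484] world [ 0.611 -0.136]
```

```bash
python3 -m pendant '[[-0.004,0,0.008,-0.001,-0.011,0],[-0.005,0,0.008,-0.001,-0.011,0],[-0.005,0,0.008,-0.001,-0.011,0],[-0.005,0,0.008,-0.001,-0.011,0],[0.01,0,-0.016,0.002,0.022,0],[0.009,0,-0.016,0.002,0.022,0],[0,0,0,0,0,0],[0,0,0,0,0,0]]' 0 25
python3 look.py
```

```text
time_s: 9.7
position: [0.6071, -0.1213, 0.0782]
tool_rot: [180.0, 20.2, 176.0]
force: [0.5, 0.3, -2.5]
grip_width: 0.0457
gripper_force: 25.0
tilt 20.218244799786984 mouth [ 0.559 -0.118  0.055] grip 0.045675855430537204 24.988669753074646
0.76 [250. 344.] 232 tool xy mm [26.075  6.768] world [ 0.622 -0.112]
0.6 [224. 294.] 2002 tool xy mm [ 35.906 -11.452] world [ 0.604 -0.137]
```

```bash
cat > look.py <<'E'
from h import *
import sys
np.set_printoptions(precision=3,suppress=True)
s=bot.observe();T=R.from_euler('xyz',s['tool_rot'],degrees=True)
print('tilt',np.degrees(np.arccos(-T.as_matrix()[2,2])).round(1),'mouth',T.apply([.053,0,.005])+s['position'],'grip',s['grip_width'])
w=shot('wrist');a=shot('scene')
def blue(i):
  h=cv2.cvtColor(i,cv2.COLOR_RGB2HSV);return cv2.inRange(h,(95,70,40),(120,255,255))
m=blue(w['img']);Tt=np.array(w['T_tool_cam'])
def tool(at):
  r=Tt[:3,:3]@np.linalg.solve(w['K'],[at[1],at[0],1]);o=Tt[:3,3];return (o+r*((.005-o[2])/r[2]))[:2]*1e3
for n,(c0,c1) in {'L':(260,322),'R':(322,390)}.items():
  r=np.where((m[170:320,c0:c1]>0).sum(1)>10)[0]
  if len(r): print(n,'front face at tool x mm',tool((r[0]+170,(c0+c1)/2))[0].round(1),'(lip 53)','row',r[0]+170)
  else: print(n,'none visible')
# tray beads in scene
b=blue(a['img']);lab=cv2.connectedComponentsWithStats(b)
for st,ce in zip(lab[2][1:],lab[3][1:]):
  g=on_plane(a,ce[::-1],.016)
  if st[4]>8 and .42<g[0]<.75 and -.34<g[1]<.0: print('scene blob',st[4],ce.round(),g)
if len(sys.argv)>1: 
  f=np.vstack([w['img'][60:400],np.zeros((4,640,3),np.uint8)]);k=cv2.resize(a['img'][130:260,170:350],None,fx=1.9,fy=1.9)
  o=np.zeros((max(len(f)+len(k),0),640,3),np.uint8);o[:len(f)]=f;o[len(f):,:k.shape[1]]=k;cv2.imwrite('pics/'+sys.argv[1],o[:,:,::-1])
E
python3 look.py
```

```text
tilt 20.2 mouth [ 0.559 -0.118  0.055] grip 0.04608794364247277
L front face at tool x mm 40.4 (lip 53) row 204
R front face at tool x mm 23.7 (lip 53) row 245
scene blob 123 [258. 198.] [ 0.547 -0.18 ]
```

```bash
python3 -m pendant '[[-0.006,0,0.011,-0.001,-0.015,0],[-0.006,0,0.011,-0.001,-0.015,0],[-0.006,0,0.011,-0.001,-0.015,0],[-0.006,0,0.011,-0.001,-0.015,0],[0.012,0,-0.022,0.002,0.03,0],[0.012,0,-0.022,0.002,0.03,0],[0,0,0,0,0,0],[0,0,0,0,0,0]]' 0 25
python3 look.py
```

```text
time_s: 10.9
position: [0.6075, -0.1206, 0.0801]
tool_rot: [179.5, 21.1, 176.1]
force: [0.0, -0.0, -2.0]
grip_width: 0.0455
gripper_force: 25.0
tilt 21.1 mouth [ 0.56  -0.117  0.056] grip 0.04550824401925198
L front face at tool x mm 39.6 (lip 53) row 206
R front face at tool x mm 49.0 (lip 53) row 182
scene blob 115 [258. 197.] [ 0.545 -0.18 ]
```

```bash
python3 look.py p1.png
```

```text
tilt 21.1 mouth [ 0.56  -0.117  0.056] grip 0.04571522856822949
L front face at tool x mm 39.6 (lip 53) row 206
R front face at tool x mm 49.0 (lip 53) row 182
scene blob 117 [258. 197.] [ 0.544 -0.18 ]
```

View pics/p1.png

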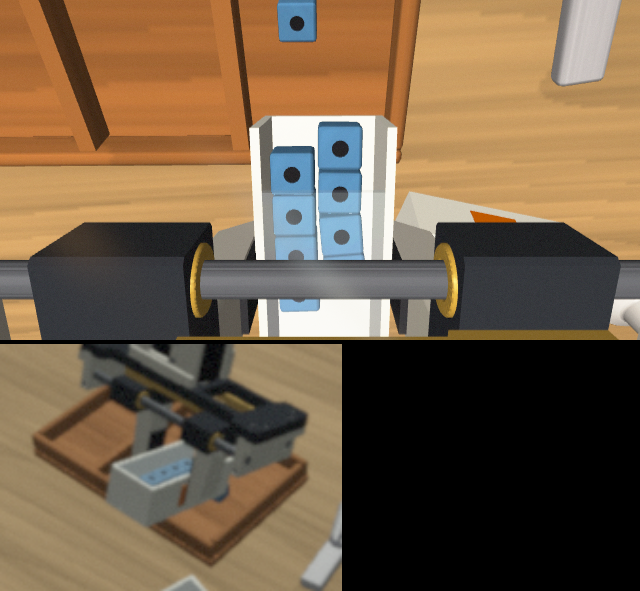

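One bead is in lane2 (image (82,297)). The other 8 are in the shaker, 4 per row, with the right row at the lip. Same pulse again.

```bash
python3 -m pendant '[[-0.006,0,0.011,-0.001,-0.015,0],[-0.006,0,0.011,-0.001,-0.015,0],[-0.006,0,0.011,-0.001,-0.015,0],[-0.006,0,0.011,-0.001,-0.015,0],[0.012,0,-0.022,0.002,0.03,0],[0.012,0,-0.022,0.002,0.03,0],[0,0,0,0,0,0],[0,0,0,0,0,0]]' 0 25
cat >> look.py <<'E'
for d in finder.cut_out(w,'bead0'):
  if d['p']>.25: print('bead',round(d['p'],2),np.round(d['at']),d['region'].sum(),'tray?',on_plane(w,d['at'],.016))
lab=cv2.connectedComponentsWithStats(m)
for st,ce in zip(lab[2][1:],lab[3][1:]):
  if st[4]>100 : print('wblob',st[:5],on_plane(w,ce[::-1],.016))
E
python3 look.py
```

```text
time_s: 12.1
position: [0.6084, -0.1195, 0.083]
tool_rot: [179.0, 22.4, 176.1]
force: [-0.9, 0.7, -1.8]
grip_width: 0.046
gripper_force: 25.0
tilt 22.4 mouth [ 0.561 -0.116  0.058] grip 0.04601769376680811
L front face at tool x mm 42.4 (lip 53) row 199
R front face at tool x mm 44.0 (lip 53) row 195
scene blob 87 [261. 195.] [ 0.538 -0.179]
scene blob 146 [284. 216.] [ 0.555 -0.113]
bead 0.88 [122. 323.] 2143 tray? [ 0.558 -0.116]
bead 0.84 [ 68. 293.] 1785 tray? [ 0.534 -0.127]
bead 0.73 [218. 291.] 2067 tray? [ 0.611 -0.137]
bead 0.7 [107. 354.] 1330 tray? [ 0.552 -0.102]
bead 0.68 [248. 287.] 25 tray? [ 0.631 -0.141]
bead 0.64 [ 98. 178.] 77280 tray? [ 0.543 -0.18 ]
bead 0.59 [142. 290.] 1078 tray? [ 0.567 -0.132]
bead 0.44 [245. 337.] 211 tray? [ 0.631 -0.113]
wblob [ 274   49   39   46 1590] [ 0.535 -0.127]
wblob [ 276   85   96   73 4273] [ 0.559 -0.116]
wblob [ 320  195   44   48 1841] [ 0.612 -0.11 ]
wblob [ 269  199   46  121 4473] [ 0.636 -0.139]
wblob [ 317  245   42   49 1814] [ 0.648 -0.113]
```

```bash
python3 -m pendant '[[0,0,-0.005,0,0.006,0],[0,-0.03,-0.005,0,0.006,0],[-0.002,-0.08,-0.005,0,0.006,0],[-0.002,-0.11,-0.005,0,0,0],[-0.002,-0.09,-0.005,0,0,0],[-0.002,-0.05,-0.005,0,0,0],[-0.002,-0.03,0,0.003,0,0],[0,0,0,0.003,0,0]]' 0 25
python3 look.py p2.png
```

```text
time_s: 13.25
position: [0.607, -0.1984, 0.0773]
tool_rot: [178.1, 19.0, 175.8]
force: [0.2, 0.4, -1.5]
grip_width: 0.0458
gripper_force: 25.0
tilt 19.1 mouth [ 0.559 -0.195  0.055] grip 0.045792681327680614
L front face at tool x mm 42.8 (lip 53) row 198
R front face at tool x mm 44.4 (lip 53) row 194
scene blob 51 [224. 179.] [ 0.544 -0.265]
scene blob 270 [282. 212.] [ 0.549 -0.121]
bead 0.93 [108. 533.] 922 tray? [ 0.553 -0.098]
bead 0.82 [218. 343.] 2083 tray? [ 0.604 -0.187]
bead 0.72 [ 70. 474.] 2082 tray? [ 0.535 -0.127]
bead 0.71 [112. 501.] 2134 tray? [ 0.554 -0.113]
bead 0.61 [141. 458.] 1608 tray? [ 0.566 -0.131]
bead 0.6 [221. 290.] 2181 tray? [ 0.603 -0.214]
bead 0.43 [247. 295.] 115 tray? [ 0.62  -0.214]
wblob [ 438   50  114  109 6368] [ 0.55  -0.119]
wblob [ 320  194   45   49 1840] [ 0.603 -0.187]
wblob [ 269  198   46  122 4442] [ 0.625 -0.216]
wblob [ 317  244   43   50 1823] [ 0.637 -0.191]
```

View pics/p2.png

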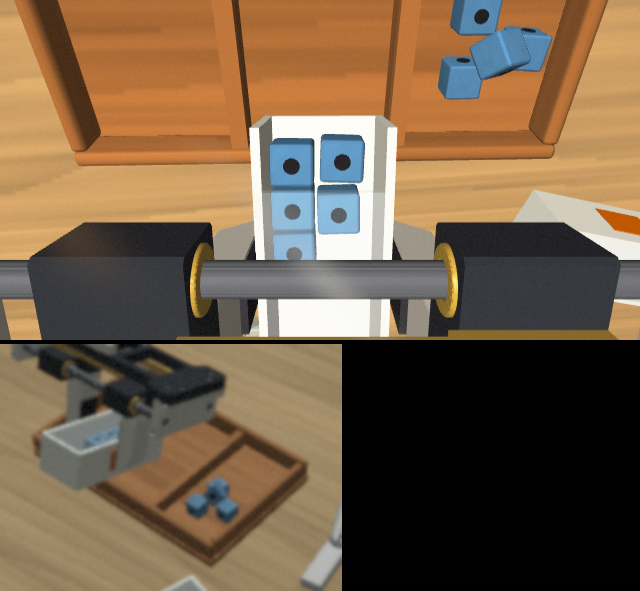

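Five beads are left (3 left row, 2 right row). Lane2 holds four, and the one at image (112,501) leans on its neighbours, so I'll level it later. Pulsing gently over lane1.

```bash
python3 -m pendant '[[-0.006,0,0.011,-0.001,-0.015,0],[-0.006,0,0.011,-0.001,-0.015,0],[-0.006,0,0.011,-0.001,-0.015,0],[-0.006,0,0.011,-0.001,-0.015,0],[0.012,0,-0.022,0.002,0.03,0],[0.012,0,-0.022,0.002,0.03,0],[0,0,0,0,0,0],[0,0,0,0,0,0]]' 0 25
python3 look.py
```

```text
time_s: 14.4
position: [0.6066, -0.1972, 0.077]
tool_rot: [178.1, 19.1, 175.9]
force: [-1.1, 0.2, -1.8]
grip_width: 0.0458
gripper_force: 25.0
tilt 19.1 mouth [ 0.558 -0.194  0.055] grip 0.04576261845899282
L front face at tool x mm 51.0 (lip 53) row 177
R front face at tool x mm 34.0 (lip 53) row 220
scene blob 43 [225. 179.] [ 0.543 -0.263]
scene blob 60 [258. 190.] [ 0.529 -0.194]
scene blob 275 [282. 212.] [ 0.55  -0.121]
bead 0.96 [235. 291.] 1090 tray? [ 0.612 -0.214]
bead 0.92 [233. 340.] 1288 tray? [ 0.612 -0.188]
bead 0.9 [108. 530.] 1008 tray? [ 0.552 -0.099]
bead 0.72 [279. 332.] 20725 tray? [ 0.644 -0.193]
bead 0.7 [113. 499.] 2164 tray? [ 0.553 -0.113]
bead 0.66 [ 72. 314.] 1801 tray? [ 0.53  -0.195]
bead 0.61 [143. 457.] 1600 tray? [ 0.566 -0.13 ]
bead 0.61 [ 73. 472.] 2031 tray? [ 0.535 -0.128]
bead 0.56 [198. 289.] 2245 tray? [ 0.589 -0.212]
bead 0.51 [ 98. 281.] 109742 tray? [ 0.54  -0.211]
wblob [ 290   43   49   57 1600] [ 0.529 -0.195]
wblob [ 436   51  113  109 6364] [ 0.55  -0.119]
wblob [ 267  177   47  141 5255] [ 0.617 -0.214]
wblob [ 315  220   44   49 1817] [ 0.619 -0.19 ]
```

```bash
python3 -m pendant '[[0.04,0,0,0,0,0],[0.05,0,0,0,0,0],[0.012,0,0.013,-0.001,-0.018,0],[-0.008,0,0.014,-0.001,-0.018,0],[-0.008,0,0.014,-0.001,-0.018,0],[0.012,0,-0.021,0.001,0.027,0],[0.012,0,-0.021,0.002,0.027,0],[0,0,0,0,0,0]]' 0 25
python3 look.py
```

```text
time_s: 15.55
position: [0.6309, -0.1982, 0.0776]
tool_rot: [178.2, 19.2, 176.0]
force: [-0.3, 1.1, -1.4]
grip_width: 0.0461
gripper_force: 25.0
tilt 19.2 mouth [ 0.583 -0.195  0.055] grip 0.04610397020306336
L front face at tool x mm 41.2 (lip 53) row 202
R front face at tool x mm 44.0 (lip 53) row 195
scene blob 33 [218. 185.] [ 0.563 -0.261]
scene blob 70 [257. 189.] [ 0.529 -0.195]
scene blob 11 [248. 191.] [ 0.544 -0.206]
scene blob 276 [282. 212.] [ 0.549 -0.121]
bead 0.94 [ 16. 312.] 1355 tray? [ 0.533 -0.196]
bead 0.94 [ 57. 279.] 1824 tray? [ 0.548 -0.211]
bead 0.94 [ 14. 482.] 1693 tray? [ 0.537 -0.128]
bead 0.72 [221. 293.] 2028 tray? [ 0.628 -0.213]
bead 0.7 [ 52. 549.] 1035 tray? [ 0.553 -0.097]
bead 0.58 [ 86. 468.] 1880 tray? [ 0.565 -0.13 ]
bead 0.55 [217. 337.] 2151 tray? [ 0.627 -0.19 ]
wblob [ 286    0   53   36 1065] [ 0.533 -0.195]
wblob [ 443    0  124  107 6850] [ 0.552 -0.118]
wblob [ 256   34   47   54 1651] [ 0.549 -0.21 ]
wblob [ 314  195   45   48 1825] [ 0.628 -0.19 ]
wblob [ 268  202   48   89 3422] [ 0.643 -0.215]
```

Lane1 has two beads lying flat. Now to lane0 with the last three.

```bash
python3 -m pendant '[[-0.01,-0.03,0,0,0,0],[-0.02,-0.07,0,0,0,0],[-0.025,-0.09,0,0,0,0],[-0.025,-0.09,0,0,0,0],[-0.02,-0.06,0,0,0,0],[-0.015,-0.03,0,0,0,0],[-0.01,0,0,0,0,0],[0,0,0,0,0,0]]' 0 25
python3 -m pendant '[[-0.006,0,0.011,-0.001,-0.015,0],[-0.006,0,0.011,-0.001,-0.015,0],[-0.006,0,0.011,-0.001,-0.015,0],[-0.006,0,0.011,-0.001,-0.015,0],[0.012,0,-0.022,0.002,0.03,0],[0.012,0,-0.022,0.002,0.03,0],[0,0,0,0,0,0],[0,0,0,0,0,0]]' 0 25
python3 look.py
```

```text
time_s: 16.7
position: [0.6039, -0.2715, 0.0771]
tool_rot: [178.1, 19.0, 175.9]
force: [0.7, 0.1, -2.0]
grip_width: 0.0456
gripper_force: 25.0
time_s: 17.7
position: [0.6038, -0.2711, 0.0768]
tool_rot: [178.1, 19.1, 175.9]
force: [-0.2, -0.1, -2.2]
grip_width: 0.0459
gripper_force: 25.0
tilt 19.2 mouth [ 0.555 -0.267  0.055] grip 0.04588073696034559
L front face at tool x mm 47.5 (lip 53) row 186
R front face at tool x mm 51.4 (lip 53) row 176
scene blob 70 [257. 189.] [ 0.529 -0.195]
scene blob 75 [244. 192.] [ 0.548 -0.21 ]
scene blob 274 [282. 212.] [ 0.549 -0.121]
bead 0.91 [ 69. 628.] 1117 tray? [ 0.535 -0.134]
bead 0.83 [208. 291.] 2086 tray? [ 0.592 -0.286]
bead 0.79 [135. 615.] 2046 tray? [ 0.565 -0.13 ]
bead 0.71 [198. 337.] 2071 tray? [ 0.588 -0.262]
bead 0.61 [110. 446.] 1800 tray? [ 0.547 -0.211]
bead 0.55 [ 67. 490.] 2226 tray? [ 0.53  -0.194]
wblob [ 461   38   55   56 1956] [ 0.529 -0.195]
wblob [ 610   46   30   45 1036] [ 0.535 -0.134]
wblob [ 425   90   46   50 1629] [ 0.549 -0.21 ]
wblob [ 585  113   55   42 1924] [ 0.564 -0.13 ]
wblob [ 268  176   89  104 5505] [ 0.6   -0.279]
```

```bash
python3 -m pendant '[[-0.006,0,0.011,-0.001,-0.015,0],[-0.006,0,0.011,-0.001,-0.015,0],[-0.006,0,0.011,-0.001,-0.015,0],[-0.006,0,0.011,-0.001,-0.015,0],[0.012,0,-0.022,0.002,0.03,0],[0.012,0,-0.022,0.002,0.03,0],[0,0,0,0,0,0],[0,0,0,0,0,0]]' 0 25
python3 look.py
```

```text
time_s: 18.85
position: [0.6034, -0.2716, 0.0767]
tool_rot: [178.1, 19.1, 175.9]
force: [-0.6, -0.4, -1.9]
grip_width: 0.0462
gripper_force: 25.0
tilt 19.2 mouth [ 0.555 -0.268  0.055] grip 0.04615923077773056
L front face at tool x mm 52.9 (lip 53) row 172
R none visible
scene blob 73 [223. 179.] [ 0.546 -0.265]
scene blob 70 [257. 189.] [ 0.529 -0.195]
scene blob 75 [244. 192.] [ 0.548 -0.21 ]
scene blob 273 [282. 212.] [ 0.549 -0.121]
bead 0.95 [233. 295.] 1371 tray? [ 0.607 -0.286]
bead 0.94 [194. 290.] 2166 tray? [ 0.584 -0.286]
bead 0.88 [116. 330.] 1605 tray? [ 0.546 -0.264]
bead 0.88 [ 66. 492.] 2269 tray? [ 0.53  -0.194]
bead 0.78 [ 70. 627.] 1080 tray? [ 0.535 -0.134]
bead 0.61 [111. 450.] 1834 tray? [ 0.548 -0.21 ]
bead 0.56 [135. 616.] 1982 tray? [ 0.565 -0.129]
wblob [ 462   38   55   57 1954] [ 0.529 -0.195]
wblob [ 611   47   29   45 1010] [ 0.535 -0.134]
wblob [ 426   90   46   50 1630] [ 0.549 -0.21 ]
wblob [ 307   93   40   48 1508] [ 0.546 -0.266]
wblob [ 586  113   54   43 1889] [ 0.564 -0.13 ]
wblob [ 267  172   47   90 3561] [ 0.596 -0.287]
```

```bash
python3 -m pendant '[[-0.03,0,0,0,0,0],[-0.05,0,0,0,0,0],[-0.025,0,0.013,-0.001,-0.018,0],[-0.008,0,0.014,-0.001,-0.018,0],[-0.008,0,0.014,-0.001,-0.018,0],[0.012,0,-0.021,0.001,0.027,0],[0.012,0,-0.021,0.002,0.027,0],[0,0,0,0,0,0]]' 0 25
python3 look.py | grep -v scene
```

```text
time_s: 20.0
position: [0.5853, -0.2722, 0.0774]
tool_rot: [178.2, 19.1, 176.0]
force: [0.2, 0.6, -2.6]
grip_width: 0.0455
gripper_force: 25.0
tilt 19.2 mouth [ 0.537 -0.269  0.055] grip 0.04546820328327969
L front face at tool x mm 42.0 (lip 53) row 200
R front face at tool x mm 53.7 (lip 53) row 170
bead 0.87 [150. 637.] 396 tray? [ 0.555 -0.117]
bead 0.85 [154. 331.] 1429 tray? [ 0.546 -0.265]
bead 0.82 [ 62. 294.] 1778 tray? [ 0.504 -0.279]
bead 0.69 [149. 446.] 1544 tray? [ 0.548 -0.21 ]
bead 0.66 [111. 621.] 1537 tray? [ 0.535 -0.132]
bead 0.64 [169. 605.] 1896 tray? [ 0.564 -0.129]
bead 0.63 [222. 292.] 2144 tray? [ 0.583 -0.287]
wblob [ 271   37   42   50 1585] [ 0.504 -0.279]
wblob [ 459   82   51   54 1708] [ 0.529 -0.195]
wblob [ 600   89   40   44 1392] [ 0.535 -0.131]
wblob [ 425  129   43   47 1457] [ 0.549 -0.21 ]
wblob [ 312  131   38   44 1335] [ 0.546 -0.266]
wblob [ 577  138   63   52 2143] [ 0.563 -0.128]
wblob [ 268  200   45   48 1875] [ 0.583 -0.288]
```

```bash
python3 -m pendant '[[0.02,0,0,0,0,0],[0.04,0,0,0,0,0],[0.05,0,0,0,0,0],[0.05,0,0,0,0,0],[0.04,0,0,0,0,0],[0.03,0,0,0,0,0],[0.01,0,0,0,0,0],[0,0,0,0,0,0]]' 0 25
python3 -m pendant '[[-0.006,0,0.011,-0.001,-0.015,0],[-0.006,0,0.011,-0.001,-0.015,0],[-0.006,0,0.011,-0.001,-0.015,0],[-0.008,0,0.013,-0.001,-0.018,0],[0,0,0,0,0,0],[0.013,0,-0.023,0.002,0.031,0],[0.013,0,-0.023,0.002,0.032,0],[0,0,0,0,0,0]]' 0 25
python3 look.py | grep -v scene
```

```text
time_s: 21.15
position: [0.6326, -0.272, 0.0768]
tool_rot: [178.1, 19.0, 175.9]
force: [-0.3, -0.3, -1.9]
grip_width: 0.0456
gripper_force: 25.0
time_s: 22.15
position: [0.6344, -0.2724, 0.0776]
tool_rot: [178.3, 19.1, 176.0]
force: [0.4, 0.5, -1.4]
grip_width: 0.0458
gripper_force: 25.0
tilt 19.2 mouth [ 0.586 -0.269  0.056] grip 0.045827310625385274
L none visible
R none visible
bead 0.85 [  6. 497.] 351 tray? [ 0.538 -0.196]
bead 0.84 [ 42. 326.] 1934 tray? [ 0.546 -0.265]
bead 0.82 [ 68. 627.] 1181 tray? [ 0.566 -0.135]
bead 0.79 [ 35. 458.] 2236 tray? [ 0.548 -0.21 ]
bead 0.69 [ 75. 279.] 1789 tray? [ 0.558 -0.286]
wblob [481   0  40  13 338] [ 0.537 -0.196]
wblob [ 434   13   51   54 2008] [ 0.549 -0.21 ]
wblob [ 303   15   44   52 1816] [ 0.546 -0.265]
wblob [ 607   42   33   45 1165] [ 0.564 -0.136]
wblob [ 251   50   45   50 1615] [ 0.558 -0.288]
```

All nine are out: 3 in lane0, 2 in lane1, 4 in lane2. I'll raise and level the shaker, then check the lane2 group.

```bash
python3 -m pendant '[[0,0,0.04,0,0.013,0],[0,0.02,0.04,0,0.013,0],[-0.01,0.05,0.04,0,0.014,0],[-0.01,0.07,0.04,0,0.014,0],[-0.01,0.08,0.04,0,0.014,0],[-0.01,0.08,0.04,0,0.013,0],[-0.01,0.06,0.04,0,0.013,0],[0,0.03,0.03,0,0.012,0]]' 0 25
cat > v.py <<'E'
from h import *
import sys
np.set_printoptions(precision=3,suppress=True)
w=shot('wrist');a=shot('scene');b=shot('side')
bb=[]
for d in finder.cut_out(w,'bead0'):
  if d['p']>.25 and d['region'].sum()<5000: print(round(d['p'],2),np.round(d['at']),on_plane(w,d['at'],.016))
f=lambda c,y0,y1,x0,x1:cv2.resize(c['img'][y0:y1,x0:x1],(400,300),interpolation=cv2.INTER_CUBIC)
i,j=[proj(c,[.55,-.118,.02]).astype(int) for c in (a,b)]
o=np.vstack([np.hstack([f(a,i[1]-30,i[1]+30,i[0]-40,i[0]+40),f(b,j[1]-30,j[1]+30,j[0]-40,j[0]+40)]),np.hstack([f(w,0,300,0,400),f(w,0,300,240,640)])])
cv2.imwrite('pics/'+sys.argv[1],o[:,:,::-1])
E
python3 v.py v1.png
```

```text
time_s: 23.3
position: [0.622, -0.1932, 0.1392]
tool_rot: [179.4, -0.1, 176.1]
force: [0.1, 0.6, -1.5]
grip_width: 0.0458
gripper_force: 25.0
0.89 [ 90. 414.] [ 0.533 -0.128]
0.85 [ 55. 171.] [ 0.503 -0.279]
0.85 [144. 414.] [ 0.567 -0.129]
0.78 [146. 171.] [ 0.557 -0.288]
0.77 [ 92. 309.] [ 0.53  -0.196]
0.74 [122. 458.] [ 0.555 -0.1  ]
0.71 [122. 287.] [ 0.547 -0.211]
0.65 [116. 437.] [ 0.55  -0.114]
```

View pics/v1.png

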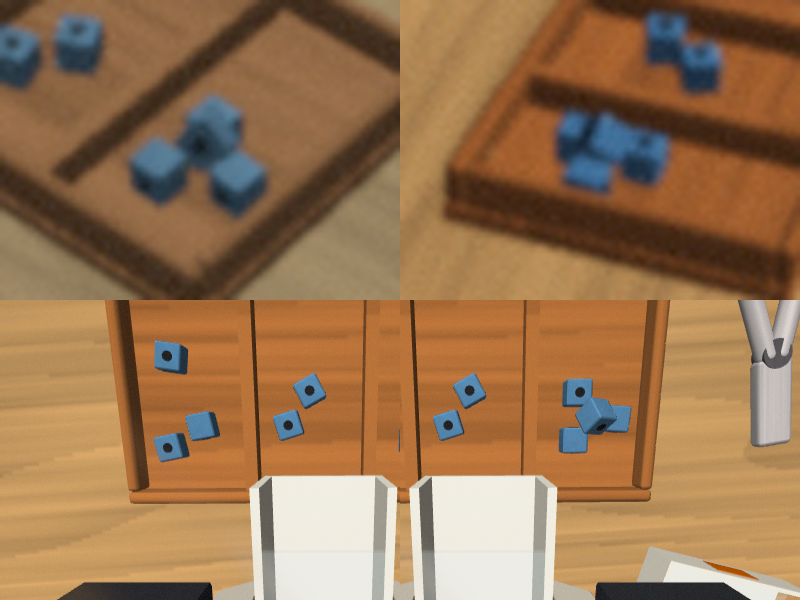

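Lane2's bead at wrist (116,437) clearly sits on its neighbours. Before setting the shaker down I'll nudge it off with the mouth lip. First I'll triangulate its height.

Run:
```python
from h import *
np.set_printoptions(precision=3,suppress=True)
w=shot('wrist');a=shot('scene');b=shot('side')
L={}
for n,c in (('w',w),('a',a),('b',b)):
  L[n]=[d['at'] for d in finder.cut_out(c,'bead0') if d['p']>.2 and d['region'].sum()<5000]
for n,c in (('a',a),('b',b)):
  for p in L['w']:
    for q in L[n]:
      X=tri([(w,p),(c,q)])
      e=np.linalg.norm(proj(w,X)-np.array(p)[::-1])+np.linalg.norm(proj(c,X)-np.array(q)[::-1])
      if e<4 and .008<X[2]<.045: print(n,np.round(p),np.round(q),X,round(e,1))
```

```text
a [122. 287.] [192. 245.] [ 0.547 -0.211  0.013] 2.1
a [116. 438.] [210. 281.] [ 0.552 -0.119  0.027] 3.8
b [122. 287.] [184. 366.] [ 0.546 -0.212  0.012] 2.5
b [120. 460.] [200. 348.] [ 0.555 -0.108  0.04 ] 0.9
b [ 90. 418.] [207. 360.] [ 0.535 -0.127  0.015] 2.3
b [ 90. 313.] [189. 371.] [ 0.529 -0.194  0.014] 0.3
b [ 54. 171.] [171. 393.] [ 0.501 -0.281  0.011] 0.7
b [140. 412.] [200. 348.] [ 0.563 -0.133  0.021] 3.0
```

```bash
python3 -m pendant '[[0.01,0.05,0,0,-0.007,0],[0.01,0.09,0,0,-0.007,0],[0.01,0.1,-0.02,0,-0.007,0],[0.01,0.09,-0.06,-0.001,-0.007,0],[0.01,0.05,-0.1,-0.001,-0.007,0],[0.01,0.01,-0.12,-0.001,-0.007,0],[0.01,0,-0.11,-0.001,-0.007,0],[0,0,-0.06,0,-0.007,0]]' 0 25
python3 look.py | grep -v scene
```

```text
time_s: 24.8
position: [0.636, -0.1142, 0.0438]
tool_rot: [179.5, 10.1, 176.2]
force: [0.6, 0.9, -1.4]
grip_width: 0.0458
gripper_force: 25.0
tilt 10.1 mouth [ 0.585 -0.111  0.03 ] grip 0.04575099143252207
L none visible
R none visible
bead 0.98 [ 27. 268.] 2097 tray? [ 0.533 -0.128]
bead 0.97 [85. 59.] 2878 tray? [ 0.548 -0.21 ]
bead 0.87 [30. 84.] 3278 tray? [ 0.53  -0.195]
bead 0.83 [119. 269.] 1664 tray? [ 0.566 -0.132]
bead 0.68 [ 81. 340.] 1613 tray? [ 0.554 -0.103]
wblob [  42    0   79   60 2931] [ 0.529 -0.196]
wblob [ 245    6  118  132 8267] [ 0.55 -0.12]
wblob [  20   62   76   55 2564] [ 0.548 -0.211]
```

Pushing along -x slowly.

```bash
python3 -m pendant '[[-0.02,0,0,0,0,0],[-0.03,0,0,0,0,0],[-0.03,0,0,0,0,0],[-0.03,0,0,0,0,0],[-0.03,0,0,0,0,0],[-0.03,0,0,0,0,0],[-0.03,0,0,0,0,0],[-0.03,0,0,0,0,0]]' 0 25
python3 -m pendant '[[-0.03,0,0,0,0,0],[0,0,0,0,0,0],[0.04,0,0,0,0,0],[0.08,0,0,0,0,0],[0.1,0,0.03,0,0,0],[0.1,-0.05,0.08,0,0.018,0],[0.08,-0.06,0.12,0,0.019,0],[0,-0.04,0.12,0,0.019,0]]' 0 25
python3 v.py v2.png; python3 look.py | grep -E "tilt|front|none"
```

```text
time_s: 25.95
position: [0.5902, -0.1161, 0.045]
tool_rot: [179.5, 10.1, 176.1]
force: [0.4, -0.1, -1.8]
grip_width: 0.0458
gripper_force: 25.0
time_s: 26.95
position: [0.6662, -0.1464, 0.1156]
tool_rot: [-179.8, 0.0, 176.2]
force: [0.2, -0.2, -1.8]
grip_width: 0.046
gripper_force: 25.0
0.96 [ 10. 361.] [ 0.535 -0.118]
0.92 [73. 72.] [ 0.556 -0.285]
0.88 [ 44. 387.] [ 0.553 -0.104]
0.86 [ 68. 344.] [ 0.564 -0.129]
0.77 [ 11. 221.] [ 0.53  -0.196]
0.74 [ 50. 102.] [ 0.545 -0.265]
0.62 [ 46. 201.] [ 0.547 -0.209]
tilt 0.2 mouth [ 0.612 -0.142  0.109] grip 0.04583656327521153
L none visible
R none visible
```

View pics/v2.png

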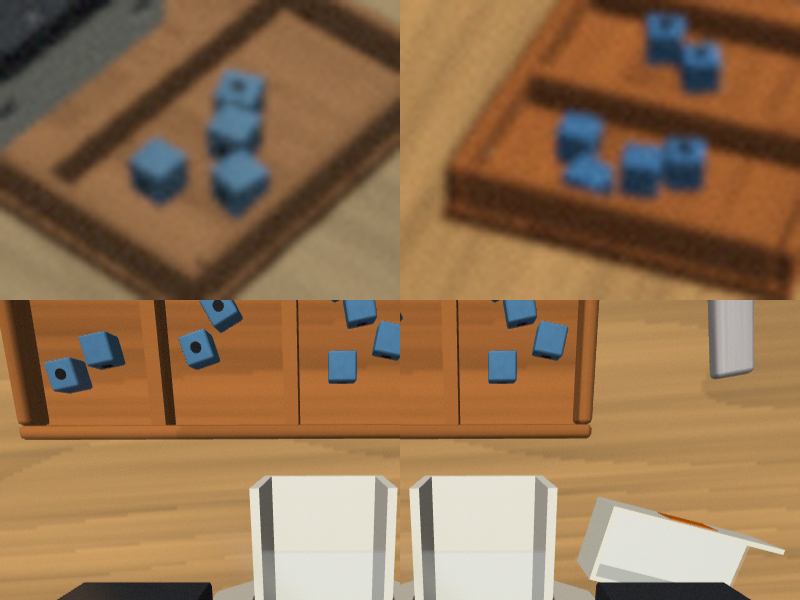

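All four lane2 beads now lie flat and the shaker is empty. Returning to the mat.

```bash
python3 -m pendant '[[-0.07,0.15,0,0,0,0],[-0.07,0.23,0,0,0,0],[-0.07,0.26,0,0,0,0],[-0.07,0.27,0,0,0,0],[-0.07,0.27,0,0,0,0],[-0.07,0.27,0,0,0,0],[-0.07,0.22,0,0,0,0],[-0.07,0.13,0,0,0,0]]' 0 25
python3 -m pendant '[[0,0,-0.04,0,0,0],[0,0,-0.08,0,0,0],[0,0,-0.1,0,0,0],[0,0,-0.09,0,0,0],[0,0,-0.06,0,0,0],[0,0,-0.04,0,0,0],[0,0,0,0,0,0],[0,0,0,0,0,0]]' 0 25
```

```text
time_s: 28.3
position: [0.5509, 0.2162, 0.1143]
tool_rot: [-179.8, -0.0, 176.3]
force: [-0.4, -0.0, -0.5]
grip_width: 0.0459
gripper_force: 25.0
time_s: 29.3
position: [0.5531, 0.214, 0.0335]
tool_rot: [-179.8, 0.1, 176.2]
force: [0.4, -0.4, -1.4]
grip_width: 0.0461
gripper_force: 25.0
```

```bash
python3 -m pendant '[[0,0.005,-0.03,0,0,0],[0,0.005,-0.03,0,0,0],[0,0,-0.02,0,0,0],[0,0,-0.015,0,0,0],[0,0,-0.01,0,0,0],[0,0,-0.005,0,0,0],[0,0,0,0,0,0],[0,0,0,0,0,0]]' 0 25
```

```text
time_s: 30.3
position: [0.5528, 0.216, 0.0112]
tool_rot: [-179.8, 0.1, 176.2]
force: [-0.0, -0.5, 0.1]
grip_width: 0.0459
gripper_force: 25.0
```

```bash
python3 -m pendant '[[0,0,0,0,0,0],[0,0,0,0,0,0],[0,0,0,0,0,0],[0,0,0,0,0,0],[0,0,0,0,0,0],[0,0,0,0,0,0],[0,0,0,0,0,0],[0,0,0,0,0,0]]' 1 25
python3 -m pendant '[[0,0,0.03,0,0,0],[0,0,0.06,0,0,0],[0,0,0.1,0,0,0],[0,0,0.15,0,0,0],[0,0,0.2,0,0,0],[0,0,0.2,0,0,0],[0,0,0.15,0,0,0],[0,0,0.1,0,0,0]]' 1
python3 - <<'E'
from h import *
w=shot('wrist');a=shot('scene');b=shot('side')
o=np.vstack([np.hstack([cv2.resize(c['img'],(400,300),interpolation=cv2.INTER_AREA) for c in (a,b)]),np.hstack([cv2.resize(w['img'],(400,300)),cv2.resize(a['img'][140:245,185:325],(400,300),interpolation=cv2.INTER_CUBIC)])])
cv2.imwrite('pics/end.png',o[:,:,::-1])
E
```

```text
time_s: 31.3
position: [0.5526, 0.2159, 0.011]
tool_rot: [-179.8, 0.0, 176.2]
force: [0.3, 0.1, 0.1]
grip_width: 0.0917
gripper_force: 0.0
time_s: 32.3
position: [0.553, 0.216, 0.2119]
tool_rot: [-179.9, 0.2, 176.2]
force: [-0.2, -0.1, -0.2]
grip_width: 0.0916
gripper_force: 0.0
```

View pics/end.png

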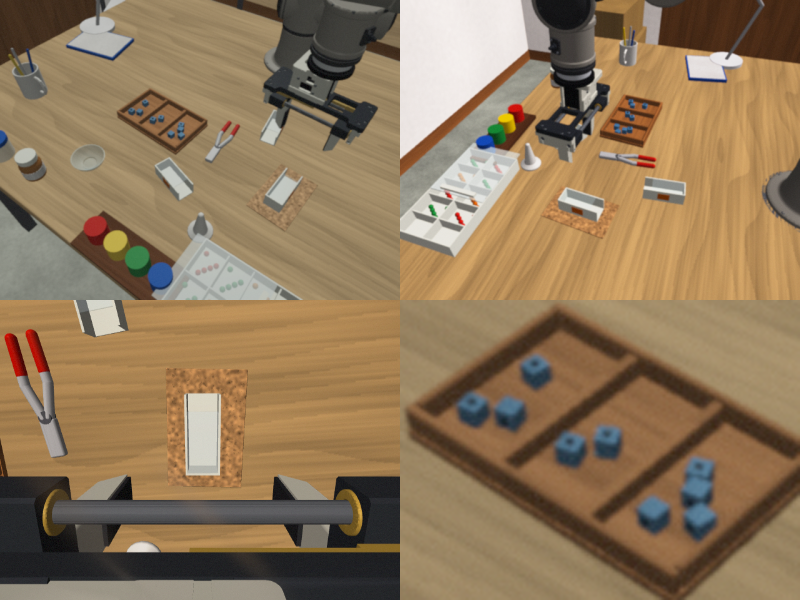

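The shaker is empty and wholly on the cork, the beads lie flat 3/2/4, and the other things haven't moved.

```bash
python3 -c "
from cell import sign_off
print(sign_off())"
```

```text
the job is handed in; nothing more can be done
None
```

Handed in at about 32 s of robot time: all nine beads lie flat in the tray (3, 2 and 4 per compartment, after I nudged one off its neighbours with the shaker's lip), the empty shaker is flat and wholly on the cork, and nothing else on the bench moved; sign-off returned no verdict.

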